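Lay the pin brush down in the drying tray

ROBOT

A 6-joint arm with a two-finger parallel gripper is mounted at the origin on the work surface. World frame = base frame: x ahead of the robot, y to its left, z up, the work surface at z = 0. Lengths are in m, angles in rad, forces in N, time in s.
With the tool pointing down it reaches from about 0.25 to 0.725 m from the base axis. Payload 4 kg.
Tool frame: the origin (TCP) lies on the front face of the gripper's body, between the roots of the fingers; the fingertips stand 73 mm ahead of it and the grasp point (between the pads) lies bot.tcp_to_grasp ahead of it (bot.tcp_to_grasp is the distance from the TCP to the grasp point, in m); z points along the fingers, y is the line along which they close (so a half turn about z gives the same grasp; the last joint's range is limited). The gripper opens to 85 mm and grips with 20 to 120 N. Pads are 22 mm wide; open, the fingers measure 114 mm over their backs; the gripper's body (76 mm by 85 mm) begins 54 mm behind the grasp point. The pads swing forward as they close: fully open they stand 13 mm farther back than shut.
Start: joints at [-1.262, 0.241, 0.005, 1.335, 0, 1.571], TCP at [0.152, -0.476, 0.304] pointing down, gripper open.
Joint ranges: [-2.72, 2.72], [-1.05, 1.87], [-1.09, 1.28], [-1.99, 2.15], [-1.42, 1.44], [-3.14, 3.14]. Speed limits (rad/s): [2.79, 2.79, 3.14, 3.14, 3.14, 3.14].

INTERFACE

Orientations are given as a unit quaternion [x, y, z, w].
In Python, from workcell import bot gives the robot as it stands.
- The arm moves only by the shell command python3 -m jog 'ROWS' [OPENING]. ROWS is JSON, one flat list of numbers, 6 for each row, row after row: the shift along the world's x, y, z scaled (see below), then the turn, a rotation vector about the world's x, y, z scaled (see below). In form: [tx, ty, tz, wx, wy, wz, tx, ty, tz, wx, wy, wz, ...]. A call has 1 to 10 rows; each row is the pose to reach, as a shift and turn from the pose commanded when the call began; what a row does not reach only later rows make up. The controller multiplies each number of a shift by 800 mm and each number of a turn by 2 rad. A row lasts 1/12 s, in which the tool goes at most 41.7 mm and 7.16 degrees, less where a joint would pass 70% of its speed; a pose out of reach is approached as far as the arm can. A call with a number of a shift or a turn outside -1 to 1 is refused whole. A call with a gripper value outside its range is refused whole. OPENING is the opening, from -1 (shut) to 1 (fully open), set as the call begins (- or left out, the last holds). The fingers move at their own pace and stop on an object; the grip force is fixed at half the most. Time passes only in rows, so rows that repeat a pose let the fingers close. It gives the time, the measured TCP pose, the force, the opening and the grip force at its end, in the units of the state.
- bot.get_obs(): the state, without advancing time (a new reading comes with each control period).
- bot.camera(name): name is "side" or "top"; returns (picture, depth): 400x640x3 uint8, red, green, blue; 400x640 float32, m along the optical axis (not along the pixel's ray), 0 where there is no reading.
- bot.calibration(name): a dict with "intrinsics" (3x3 intrinsics, pixels), "dist" ([k1, k2, p1, p2, k3] as OpenCV has them; the pictures are not rectified), "pose" (4x4, takes a point from camera to world coordinates). Camera axes: x right, y up, looking along -z (the intrinsics and any distortion apply to the point x, -y, -z); pixel columns grow to the right and rows downward; lengths in m; the calibration is good to about 2 mm. A picture is of the moment at which its call begins. calibration takes no time and is no camera call.
- bot.job_done(): hands the job in; it is judged then, once.
Trained networks look in the newest picture that a camera, given by its name, has taken for a name from the list of things; names that differ only in an ending like _2 or _b are one class to them, and where a whole thing is asked for, a point or a joint stands for the part that bears it (a point fixed in the world has none). Each returns a list of dicts, best first, with "confidence" (0 to 1); they miss things now and then, are a little off and sometimes report something else, mostly with a low value. They report only what shows in the picture. A call takes as long as a camera call. They do not tell look-alikes from the thing itself.
- bot.find_in(label, camera): "at" ([x, y, z] in m, in the coordinates of the camera as it stood for that picture, good to about 4 mm: the middle of the surface that is visible of it).
- bot.tip_of(label, camera): "at" ([x, y, z] in m, in the coordinates of the camera as it stood for that picture, good to about 4 mm: a listed point, or the origin of a listed thing).
The state is a dict: "clock": time; "joint_pos": joint angles; "joint_vel": joint speeds; "tau": joint torques, N m; "eef_pos": TCP position; "tool_rot": TCP orientation; "ft_force": force on the tool from outside, world axes, zero at the start; "ft_torque": the same for the moment, N m; "grip_width": finger opening in m; "grasp_force": force on a finger pad.
Only numpy, scipy, OpenCV 4.12 (cv2) and the standard library are available. Lean on these libraries where they do the work, as an engineer would, in place of code of your own. Each camera call takes 0.05 s, during which the arm holds its last target. There are 200 camera calls.

TASK

Take the orange pin brush with the long oval head out of its socket on the lazy-susan and lay it flat in the steel tray, lengthwise and pins up: stand the end of its handle on the tray floor and, keeping the head pinched, press and move over so that the brush pivots between the fingers until it is nearly flat, then let it go. Leave the comb and the round brush standing in their sockets.

Things in the scene. Friction and masses are not known exactly. Their poses are not given: they have to be found in the camera images.
- brush_head (a point): Centre of the pin brush's oval head; pinch here, across y. At the start z (handle end to head) is up; x points out of the pin side. Brush 180 mm long, handle end 137 mm from here along -z, handle 18 (y) x 14 (x) mm. Head 46 mm wide (y), sides flat within 20 mm of here along z; body 14 mm thick (x -7 to 7), back flush with handle; pins to x = 23 mm. 110 g. Its socket is loose, 45 mm deep.
- tray: Open steel tray, fixed, 310 x 150 mm outside, 300 x 140 mm inside; origin at the centre of its underside, x along the long side, z up. The floor's upper face is 5 mm above the origin; the rim stands 8 mm above that floor.
- comb_mid (a point): Middle of a steel comb, 150 mm tall, standing (z up) in a second socket of the 300 mm round lazy-susan (locked, does not turn), 165 mm from the pin brush's socket; leave it alone.
- round_brush_mid (a point): Middle of a brush of the same orange plastic with a round head 54 mm across and black bristles, 149 mm tall, standing (z up) in the third socket, 165 mm from the pin brush's; leave it alone.
Mind the look-alikes: they are no part of the job. Of the things that look like the part that bears comb_mid, the largest one is meant.

How it is judged:
By the outcome, as a careful person would: the job done as asked, in the order asked, and still so for the second after the job is handed in, with the robot touching nothing.
It also fails if it takes over 50 s, if anything falls off the work surface, if the arm or the gripper's body presses on something with over 40 N, if the wrist force passes 120 N, or if a joint passes its speed limit or range.

## Working session

There is one attempt and no reset: what is moved stays moved. The work goes in short steps, Python scripts to look and compute and a shell command to move; the robot and the scene stay as the last step left them, time stands still between calls to the robot, and variables do not carry over. Pictures are saved under pics/ and viewed, at most 10 in all, crops included, and the job is handed in when it is done.

```bash
mkdir -p pics
cat > h.py <<'E'
import numpy as np, cv2
from workcell import bot
def w(cam,p):
    T=np.array(bot.calibration(cam)["pose"]); return (T@np.r_[p,1])[:3]
def px(cam,P):
    c=bot.calibration(cam);T=np.linalg.inv(np.array(c["pose"]));q=(T@np.r_[P,1])[:3]*[1,-1,-1]
    return cv2.projectPoints(q.reshape(1,3),np.zeros(3),np.zeros(3),np.array(c["intrinsics"],float),np.array(c["dist"],float))[0].ravel()
def cloud(cam,d):
    c=bot.calibration(cam);v,u=np.mgrid[:400,:640]
    n=cv2.undistortPoints(np.stack([u,v],-1).reshape(-1,1,2).astype(float),np.array(c["intrinsics"],float),np.array(c["dist"],float)).reshape(400,640,2)
    P=np.dstack([n[...,0]*d,-n[...,1]*d,-d]);T=np.array(c["pose"])
    return P@T[:3,:3].T+T[:3,3]
E
python3 - <<'E'
from h import *
np.set_printoptions(precision=4,suppress=True)
print(bot.tcp_to_grasp,bot.get_obs())
for c in("side","top"):
    im,d=bot.camera(c);cv2.imwrite(f"pics/{c}0.png",im[...,::-1]);np.savez(f"{c}0.npz",im=im,d=d)
    print(c,np.array(bot.calibration(c)["pose"]))
    for l in("brush_head","tray","comb_mid","round_brush_mid"):
        for f in(bot.tip_of,bot.find_in):
            for r in f(l,c)[:3]:
                P=w(c,r["at"]);print(l,f.__name__,round(r["confidence"],2),P,px(c,P))
E
```

```text
0.0539 {'clock': 0.0, 'joint_pos': array([-1.262 ,  0.2414,  0.0037,  1.3352,  0.    ,  1.5708]), 'joint_vel': array([ 0.0002, -0.0006, -0.0002,  0.0006, -0.0013, -0.0007]), 'tau': array([  0.0012, -37.2318,  25.2407,   0.017 ,   0.0001,   0.    ]), 'eef_pos': array([ 0.1518, -0.4759,  0.303 ]), 'tool_rot': array([ 0.9881,  0.1538, -0.0002, -0.001 ]), 'ft_force': array([-0.0056, -0.545 ,  0.3549]), 'ft_torque': array([ 0.017 ,  0.0463, -0.0423]), 'grasp_force': 0.0, 'grip_width': 0.08566773678087775}
side [[-0.8515  0.32   -0.4154  0.0362]
 [-0.524  -0.4902  0.6965  0.9956]
 [ 0.0192  0.8108  0.5851  0.8261]
 [ 0.      0.      0.      1.    ]]
brush_head call 0.75 [0.5837 0.0938 0.1675] [317.6246 171.6242]
brush_head call 0.92 [0.5808 0.1018 0.1656] [316.9983 173.8028]
tray call 0.96 [ 0.4817 -0.2531  0.0021] [395.2368 176.4849]
tray call 0.89 [ 0.4842 -0.2426  0.0085] [393.5406 176.0844]
tray call 0.68 [0.5789 0.1025 0.1615] [317.3989 175.383 ]
comb_mid call 0.67 [0.4494 0.5156 0.0553] [266.324  321.5072]
comb_mid call 0.63 [0.6241 0.516  0.0538] [205.8191 289.3416]
comb_mid call 0.
[... 374 characters left out ...]
.1087]
 [-0.0182  0.1855  0.9825  1.2654]
 [ 0.      0.      0.      1.    ]]
brush_head call 0.86 [0.5736 0.0939 0.1989] [325.0693 186.5778]
tray call 0.85 [ 0.4861 -0.2567  0.0055] [450.7584 228.5191]
tray call 0.6 [ 0.483  -0.2584  0.0113] [451.9943 229.3388]
comb_mid call 0.62 [0.6293 0.5182 0.056 ] [170.767  182.5042]
comb_mid call 0.47 [0.5829 0.2585 0.1068] [261.5399 192.4595]
comb_mid call 0.45 [0.4518 0.5169 0.0566] [169.162 246.604]
comb_mid call 0.69 [0.5817 0.2538 0.1291] [262.2329 191.103 ]
comb_mid call 0.39 [0.623  0.5125 0.0582] [172.4356 184.4794]
comb_mid call 0.39 [0.4484 0.5131 0.0615] [169.9117 247.6754]
round_brush_mid call 0.8 [0.4299 0.1728 0.1767] [293.8038 248.2122]
```

View pics/side0.png

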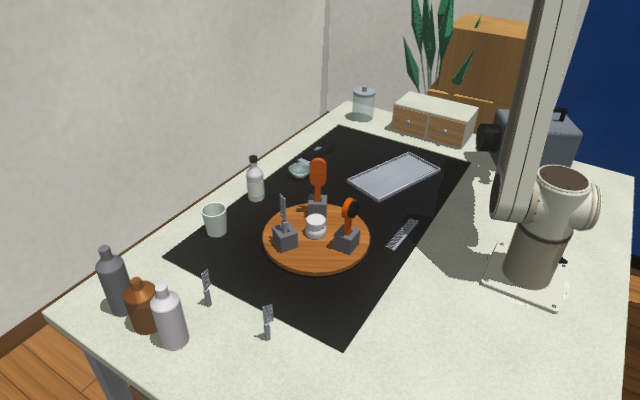

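View pics/top0.png

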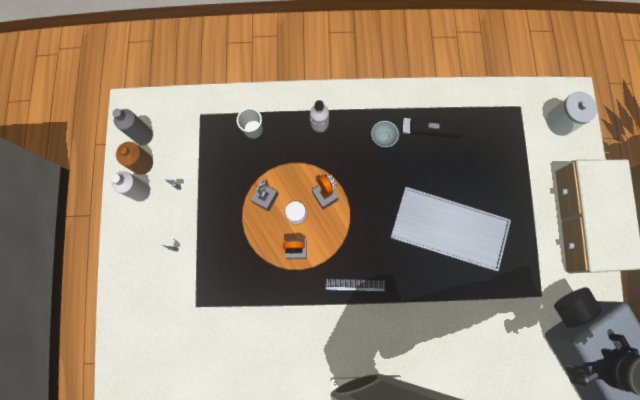

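Side: pin brush at (317,172), seen from its back; round brush (349,210); comb (284,210); tray (395,176). Top: pin brush (325,186) with pins to the upper right, tray (451,228). Now the brush's yaw and the tray's axes.

Run:
```python
from h import *
np.set_printoptions(precision=4,suppress=True)
for c in("side","top"):
    z=np.load(f"{c}0.npz");im=z["im"].astype(int);P=cloud(c,z["d"])
    org=(im[...,0]>110)&(im[...,1]<110)&(im[...,2]<60)&(im[...,0]>2*im[...,1])
    m=org&(np.hypot(P[...,0]-.58,P[...,1]-.098)<.07)&(P[...,2]>.07)&(z["d"]>0)
    Q=P[m];print(c,len(Q),Q.min(0),Q.max(0))
    up=Q[Q[:,2]>.14] 
    cen=np.median(up,0);q=up-up.mean(0);U=np.linalg.svd(q,full_matrices=False)
    print(" cen",cen,up.mean(0),"s",U[1],"\n",U[2])
    for a in range(0,180,5):pass
    for lo in np.arange(.06,.25,.01):
        s=Q[(Q[:,2]>=lo)&(Q[:,2]<lo+.01)]
        if len(s)>2: print("  z%.2f"%lo,len(s),s.mean(0), np.ptp(s,axis=0))
    # tray
    b=P[(np.abs(P[...,0]-.484)<.2)&(np.abs(P[...,1]+.255)<.2)&(P[...,2]<.03)&(im.min(-1)>90)&(z["d"]>0)&(np.arange(400)[:,None]<300)]
    r=cv2.minAreaRect(b[:,:2].astype(np.float32));print("tray",r,cv2.boxPoints(r).ravel(),np.median(b[:,2]))
z=np.load("top0.npz");P=cloud("top",z["d"])
# everything tall around pin brush in top view
m=(np.hypot(P[...,0]-.58,P[...,1]-.098)<.06)&(P[...,2]>.15)
v,u=np.where(m)
for a,b in zip(v,u):print(a,b,P[a,b],z["im"][a,b])
cv2.imwrite("pics/c0.png",np.hstack([cv2.resize(np.load("side0.npz")["im"][145:230,275:360,::-1],(400,400),interpolation=2),cv2.resize(z["im"][160:230,290:360,::-1],(400,400),interpolation=2)]))
```

```text
side 423 [0.5599 0.0848 0.0761] [0.5968 0.1143 0.2129]
 cen [0.5783 0.1012 0.1767] [0.5784 0.1009 0.1774] s [0.3721 0.2037 0.0493] 
 [[-0.0366  0.0307 -0.9989]
 [-0.8616 -0.5073  0.016 ]
 [ 0.5062 -0.8612 -0.045 ]]
  z0.07 7 [0.58   0.1019 0.0781] [0.0109 0.0044 0.0035]
  z0.08 12 [0.5783 0.1016 0.0848] [0.0112 0.0081 0.0089]
  z0.09 14 [0.5788 0.1025 0.0944] [0.0112 0.0097 0.0082]
  z0.10 12 [0.579  0.1018 0.1044] [0.0106 0.0091 0.0079]
  z0.11 15 [0.5785 0.1029 0.115 ] [0.0127 0.0104 0.0088]
  z0.12 15 [0.5784 0.1023 0.1259] [0.0132 0.0118 0.0083]
  z0.13 36 [0.5795 0.1021 0.1358] [0.0286 0.0205 0.0096]
  z0.14 37 [0.5786 0.1021 0.1453] [0.0321 0.0209 0.0094]
  z0.15 45 [0.5781 0.1012 0.1549] [0.0354 0.0233 0.0095]
  z0.16 42 [0.5769 0.1006 0.1655] [0.0336 0.023  0.0093]
  z0.17 43 [0.5781 0.1011 0.1745] [0.0356 0.023  0.0093]
  z0.18 46 [0.578  0.1019 0.1848] [0.0356 0.0202 0.0096]
  z0.19 36 [0.5773 0.1005 0.1954] [0.0335 0.0219 0.0093]
  z0.20 50 [0.5806 0.0995 0.2054] [0.0321 0.0279 0.0096]
  z0.21 13 [0.5809 0.099  0.2114] [0.0171 0.0178 0.0028]
tray ((0.4375962018966675, -0.2
[... 10784 characters left out ...]
0.0822 0.1841] [118  54  18]
193 331 [0.5622 0.0796 0.1755] [122  61  32]
193 332 [0.5641 0.0769 0.1658] [138  96  85]
194 326 [0.5645 0.0915 0.1538] [95 46 17]
194 327 [0.5614 0.0893 0.1688] [100  48  17]
194 328 [0.5585 0.0871 0.1827] [113  51  18]
194 329 [0.5596 0.0846 0.1769] [117  55  22]
194 330 [0.5609 0.082  0.1702] [117  62  36]
194 331 [0.5632 0.0792 0.1581] [127  88  73]
194 332 [0.5639 0.0766 0.1545] [145 120 118]
195 327 [0.561  0.0892 0.1582] [100  48  18]
195 328 [0.558  0.087  0.1725] [109  55  27]
195 329 [0.5603 0.0843 0.161 ] [109  67  49]
195 330 [0.5607 0.0818 0.1586] [119  93  86]
196 328 [0.5582 0.0868 0.1592] [110  76  62]
196 329 [0.5598 0.0842 0.1504] [117 103 100]
```

View pics/c0.png

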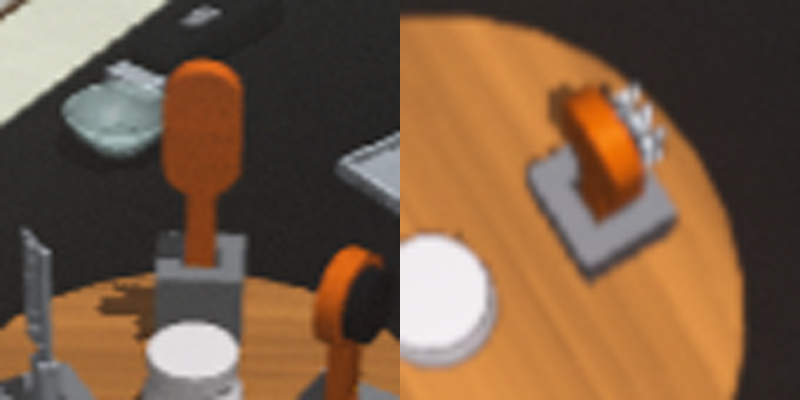

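Crop: the brush's back faces the side camera, and the pins point away from the susan's centre. Brush yaw is about -59.6° (pins along (0.506, -0.861)). The head top at z 0.215 puts the head centre at z 0.172, body at about (0.580, 0.0945). I'll move above it and fit the tray in the same turn.

```bash
R=1; python3 -m jog '[0.535,0.713,0.034,0,0,0.896, 0.535,0.713,0.034,0,0,0.896, 0.535,0.713,0.034,0,0,0.896, 0.535,0.713,0.034,0,0,0.896, 0.535,0.713,0.034,0,0,0.896, 0.535,0.713,0.034,0,0,0.896, 0.535,0.713,0.034,0,0,0.896, 0.535,0.713,0.034,0,0,0.896, 0.535,0.713,0.034,0,0,0.896, 0.535,0.713,0.034,0,0,0.896]' 1
python3 - <<'E'
from h import *
from scipy.spatial.transform import Rotation as Ro
z=np.load("top0.npz");im=z["im"];P=cloud("top",z["d"])
m=((im.min(-1)>70)&(P[...,2]<.04)).astype(np.uint8)
n,l,st,ce=cv2.connectedComponentsWithStats(m);k=l[228,451];print(st[k])
v,u=np.where(l==k);b=P[v,u]
r=cv2.minAreaRect(b[:,:2].astype(np.float32));print("tray",r,cv2.boxPoints(r).round(4).tolist(),np.percentile(b[:,2],[5,50,95]))
o=bot.get_obs();print(o["eef_pos"],Ro.from_quat(o["tool_rot"]).as_matrix().round(3).tolist())
E
```

```text
clock: 1.73
eef_pos: [0.4026, -0.1414, 0.3202]
tool_rot: [0.709, 0.705, 0.0, 0.0]
ft_force: [1.0, -0.4, -0.3]
grip_width: 0.0852
grasp_force: 0.0
[ 390  187  121   85 6106]
tray ((0.4867521822452545, -0.2582697570323944), (0.31868764758110046, 0.1572127789258957), 70.34423828125) [[0.35910001397132874, -0.38190001249313354], [0.5072000026702881, -0.43479999899864197], [0.6144000291824341, -0.1347000002861023], [0.46630001068115234, -0.08179999887943268]] [0.00513218 0.00976777 0.01707437]
[ 0.40263996 -0.14140371  0.32023433] [[0.006, 1.0, 0.001], [1.0, -0.006, -0.0], [-0.0, 0.001, -1.0]]
```

```bash
python3 -m jog '[0.222,0.295,0.012,0,0,0.268, 0.222,0.295,0.012,0,0,0.268, 0.222,0.295,0.012,0,0,0.268, 0.222,0.295,0.012,0,0,0.268, 0.222,0.295,0.012,0,0,0.268, 0.222,0.295,0.012,0,0,0.268, 0.222,0.295,0.012,0,0,0.268, 0.222,0.295,0.012,0,0,0.268, 0.222,0.295,0.012,0,0,0.268, 0.222,0.295,0.012,0,0,0.268]' 1
python3 - <<'E'
from h import *
from scipy.spatial.transform import Rotation as Ro
o=bot.get_obs();print(o["eef_pos"],Ro.from_quat(o["tool_rot"]).as_matrix().round(3).tolist(),o["ft_force"])
im,d=bot.camera("side");S=cv2.resize(im[90:240,240:440,::-1],(800,600),interpolation=2);cv2.imwrite("pics/s1.png",S)
E
```

```text
clock: 2.57
eef_pos: [0.5791, 0.0927, 0.3288]
tool_rot: [0.5, 0.866, -0.001, -0.0]
ft_force: [0.9, -0.2, -0.7]
grip_width: 0.0854
grasp_force: 0.0
[0.57909054 0.09268481 0.32877576] [[-0.501, 0.865, -0.002], [0.865, 0.501, -0.001], [0.0, -0.002, -1.0]] [ 0.9036913  -0.1674889  -0.66146971]
```

View pics/s1.png

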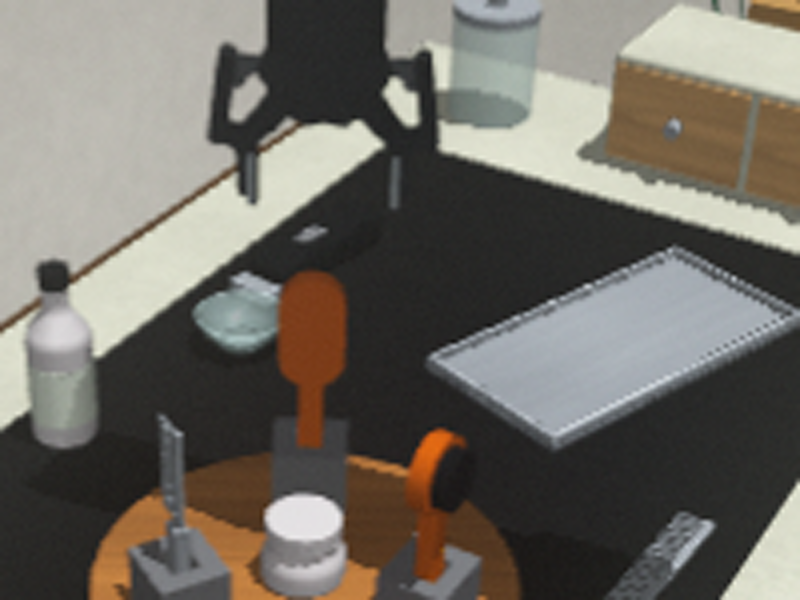

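Crop: fingers at (250,180) and (395,180) straddle the brush head at (313,330), roughly centred. Lowering.

```bash
python3 -m jog '[0.001,0.002,-0.02,0,0,0, 0.001,0.002,-0.045,0,0,0, 0.001,0.002,-0.07,0,0,0, 0.001,0.002,-0.095,0,0,0, 0.001,0.002,-0.115,0,0,0, 0.001,0.002,-0.123,0,0,0, 0.001,0.002,-0.123,0,0,0]' 1
python3 - <<'E'
from h import *
im,d=bot.camera("side");im2,d2=bot.camera("top")
cv2.imwrite("pics/s2.png",np.hstack([cv2.resize(im[110:230,260:380,::-1],(400,400),interpolation=2),cv2.resize(im2[140:230,280:370,::-1],(400,400),interpolation=2)]))
E
```

```text
clock: 3.2
eef_pos: [0.5787, 0.0926, 0.2298]
tool_rot: [0.501, 0.866, -0.001, -0.001]
ft_force: [-0.5, -0.6, 1.0]
grip_width: 0.0855
grasp_force: 0.0
```

View pics/s2.png

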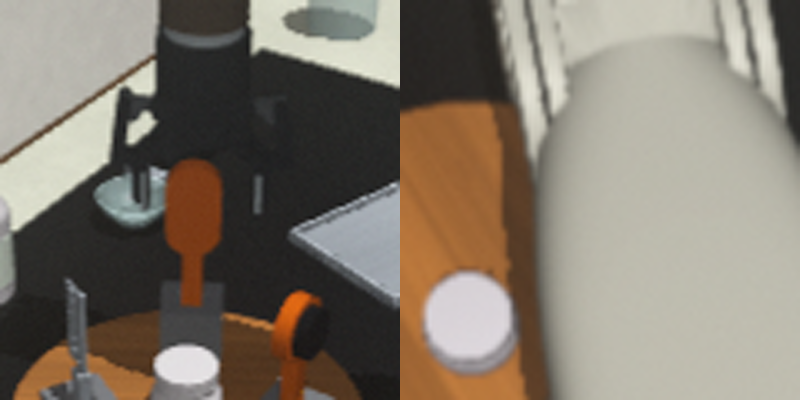

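Crop: the fingers stand at x 147 and 253 (mid 200) and the head at 193, so about 5 mm off along the pinch line. I'll shift and close.

```bash
python3 -m jog '[0.006,0.0035,0,0,0,0, 0.006,0.0035,0,0,0,0, 0.006,0.0035,0,0,0,0]' 1
python3 -m jog '[0,0,0,0,0,0, 0,0,0,0,0,0, 0,0,0,0,0,0, 0,0,0,0,0,0, 0,0,0,0,0,0, 0,0,0,0,0,0, 0,0,0,0,0,0, 0,0,0,0,0,0, 0,0,0,0,0,0, 0,0,0,0,0,0]' -1
```

```text
clock: 3.55
eef_pos: [0.5859, 0.0973, 0.2322]
tool_rot: [0.5, 0.866, 0.001, 0.001]
ft_force: [0.0, 0.8, 0.4]
grip_width: 0.0854
grasp_force: 0.0
clock: 4.38
eef_pos: [0.585, 0.097, 0.2313]
tool_rot: [0.5, 0.866, 0.0, 0.0]
ft_force: [-0.8, -0.1, 3.4]
grip_width: 0.0453
grasp_force: 61.8
```

Gripped at 45 mm. Lifting.

```bash
python3 -m jog '[0,0,0.01,0,0,0, 0,0,0.025,0,0,0, 0,0,0.045,0,0,0, 0,0,0.065,0,0,0, 0,0,0.085,0,0,0, 0,0,0.105,0,0,0, 0,0,0.125,0,0,0, 0,0,0.14,0,0,0, 0,0,0.15,0,0,0, 0,0,0.15,0,0,0]'
python3 - <<'E'
from h import *
np.set_printoptions(precision=4,suppress=True)
im,d=bot.camera("side")
cv2.imwrite("pics/s3.png",cv2.resize(im[60:240,240:420,::-1],(600,600),interpolation=2))
P=cloud("side",d);im=im.astype(int)
m=(im[...,0]>90)&(im[...,1]<110)&(im[...,2]<60)&(im[...,0]>1.8*im[...,1])&(np.hypot(P[...,0]-.585,P[...,1]-.1)<.07)&(P[...,2]>.12)
Q=P[m];print(len(Q),Q.min(0),Q.max(0))
for lo in np.arange(.12,.35,.02):
    s=Q[(Q[:,2]>=lo)&(Q[:,2]<lo+.02)]
    if len(s)>2:print(round(lo,2),len(s),s.mean(0),np.ptp(s,axis=0))
E
```

```text
clock: 5.22
eef_pos: [0.5857, 0.0973, 0.3528]
tool_rot: [0.5, 0.866, 0.001, 0.001]
ft_force: [-0.5, -0.6, -1.5]
grip_width: 0.045
grasp_force: 61.5
630 [0.5622 0.0893 0.1537] [0.6028 0.1173 0.3344]
0.14 10 [0.581  0.1032 0.1575] [0.0123 0.0073 0.0063]
0.16 38 [0.5814 0.1031 0.1703] [0.0139 0.0093 0.0195]
0.18 35 [0.582  0.1033 0.1898] [0.0133 0.0162 0.0181]
0.2 39 [0.5824 0.1031 0.2091] [0.0142 0.01   0.0193]
0.22 40 [0.582  0.1029 0.2295] [0.0161 0.0138 0.0185]
0.24 65 [0.5814 0.1027 0.252 ] [0.0332 0.0181 0.0197]
0.26 104 [0.5811 0.1024 0.2704] [0.0374 0.0244 0.0197]
0.28 115 [0.582  0.1026 0.29  ] [0.0402 0.0256 0.0198]
0.3 117 [0.5823 0.1032 0.3099] [0.0395 0.0258 0.0198]
0.32 67 [0.5815 0.1028 0.3265] [0.0339 0.0228 0.0142]
```

View pics/s3.png

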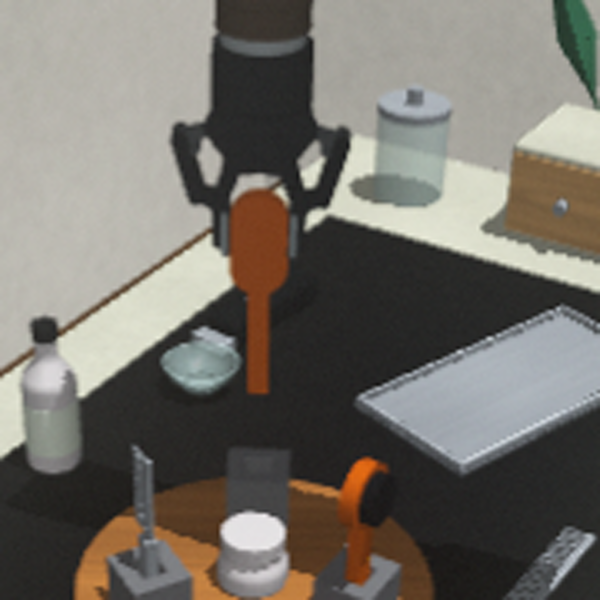

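Crop: the brush hangs vertical in the fingers, clear of its socket, and the other two still stand. The handle end is about 0.198 below the TCP. Next, over the tray at its far end, turning -49.7°.

```bash
python3 -m jog '[-0.013,-0.044,0,0,0,-0.034, -0.028,-0.093,0,0,0,-0.072, -0.043,-0.143,0,0,0,-0.11, -0.057,-0.193,0,0,0,-0.149, -0.072,-0.243,0,0,0,-0.188, -0.087,-0.293,0,0,0,-0.226, -0.102,-0.343,0,0,0,-0.265, -0.117,-0.392,0,0,0,-0.303, -0.13,-0.44,0,0,0,-0.34, -0.141,-0.476,0,0,0,-0.368]'
python3 -m jog '[-0.012,-0.04,0,0,0,-0.031, -0.02,-0.067,0,0,0,-0.052, -0.025,-0.084,0,0,0,-0.065, -0.0255,-0.085,-0.02,0,0,-0.0655, -0.0255,-0.085,-0.05,0,0,-0.0655, -0.0255,-0.085,-0.08,0,0,-0.0655, -0.0255,-0.085,-0.11,0,0,-0.0655, -0.0255,-0.085,-0.13,0,0,-0.0655, -0.0255,-0.085,-0.14,0,0,-0.0655, -0.0255,-0.085,-0.14,0,0,-0.0655]'
python3 - <<'E'
from h import *
from scipy.spatial.transform import Rotation as Ro
np.set_printoptions(precision=4,suppress=True)
o=bot.get_obs();print(o["eef_pos"],Ro.from_quat(o["tool_rot"]).as_matrix().round(3).tolist(),o["ft_force"])
im,d=bot.camera("side");P=cloud("side",d);im=im.astype(int)
m=(im[...,0]>90)&(im[...,1]<110)&(im[...,2]<60)&(im[...,0]>1.8*im[...,1])&(np.hypot(P[...,0]-.455,P[...,1]+.35)<.09)
Q=P[m];print(len(Q),Q.min(0),Q.max(0))
for lo in np.arange(.0,.25,.04):
    s=Q[(Q[:,2]>=lo)&(Q[:,2]<lo+.04)]
    if len(s)>2:print(round(lo,2),len(s),s.mean(0))
E
```

```text
clock: 6.1
eef_pos: [0.4706, -0.2863, 0.3495]
tool_rot: [0.78, 0.626, -0.001, -0.001]
ft_force: [-0.2, -0.5, -1.4]
grip_width: 0.0454
grasp_force: 61.7
clock: 6.93
eef_pos: [0.4509, -0.3503, 0.236]
tool_rot: [0.817, 0.576, -0.001, -0.003]
ft_force: [-1.3, -0.3, -0.8]
grip_width: 0.0455
grasp_force: 61.7
[ 0.4509 -0.3503  0.236 ] [[0.336, 0.942, -0.005], [0.942, -0.336, 0.004], [0.002, -0.006, -1.0]] [-1.3248 -0.3069 -0.7699]
347 [ 0.426  -0.3579  0.0389] [ 0.4727 -0.3326  0.2151]
0.04 54 [ 0.4452 -0.3441  0.0602]
0.08 53 [ 0.4458 -0.344   0.1   ]
0.12 96 [ 0.4481 -0.3432  0.1446]
0.16 103 [ 0.4529 -0.3439  0.1802]
0.2 40 [ 0.4485 -0.3429  0.2074]
```

Aligned, with the handle end about 33 mm above the floor. Lowering until contact.

```bash
python3 -m jog '[0,0,-0.01,0,0,0, 0,0,-0.02,0,0,0, 0,0,-0.03,0,0,0, 0,0,-0.034,0,0,0, 0,0,-0.036,0,0,0, 0,0,-0.036,0,0,0]'
python3 -m jog '[0,0,-0.003,0,0,0, 0,0,-0.006,0,0,0, 0,0,-0.006,0,0,0]'
```

```text
clock: 7.48
eef_pos: [0.4516, -0.3516, 0.2097]
tool_rot: [0.817, 0.576, -0.0, -0.0]
ft_force: [-0.4, 0.3, -1.1]
grip_width: 0.0453
grasp_force: 61.7
clock: 7.73
eef_pos: [0.4521, -0.3521, 0.2073]
tool_rot: [0.817, 0.576, 0.0, 0.001]
ft_force: [-0.9, 0.3, 6.8]
grip_width: 0.0452
grasp_force: 62.6
```

Contact at TCP z 0.2073 with about 8 N. Starting the pivot: the first 20° with a light press.

```bash
python3 -m jog '[0,0,-0.0025,0,0,0, 0.0027,0.0076,-0.0025,0,0,0, 0.0054,0.0152,-0.0025,0,0,0, 0.0081,0.0228,-0.003,0,0,0, 0.0108,0.0304,-0.0038,0,0,0, 0.0135,0.0378,-0.005,0,0,0, 0.0162,0.0453,-0.0065,0,0,0, 0.0188,0.0526,-0.0085,0,0,0, 0.0214,0.06,-0.0106,0,0,0, 0.0214,0.06,-0.0106,0,0,0]'
cat > b.py <<'E'
from h import *
import sys
np.set_printoptions(precision=4,suppress=True)
o=bot.get_obs();u=np.array([.336,.942,0]);c=np.array([.486,-.257,.005]);v=np.array([.942,-.336,0])
im,d=bot.camera("side");P=cloud("side",d);i=im.astype(int)
m=(i[...,0]>80)&(i[...,1]<110)&(i[...,2]<60)&(i[...,0]>1.8*i[...,1])&(np.linalg.norm(P-c,axis=-1)<.26)&(P[...,2]>.005)&(d>0)
q=P[m]-c;Q=np.c_[q@u,q@v,q[:,2]];print("tcp along/across/up",(o["eef_pos"]-c)@u,(o["eef_pos"]-c)@v,o["eef_pos"][2]-.005,len(Q))
for lo in np.arange(-.2,.16,.02):
    s=Q[(Q[:,0]>=lo)&(Q[:,0]<lo+.02)]
    if len(s)>3:print(round(lo,2),len(s),s.mean(0),s[:,2].min(),s[:,2].max())
cv2.imwrite(sys.argv[1],cv2.resize(im[80:240,320:480,::-1],(600,600),interpolation=2))
E
python3 b.py pics/s4.png
```

```text
clock: 8.57
eef_pos: [0.4691, -0.3038, 0.1993]
tool_rot: [0.817, 0.576, -0.001, 0.002]
ft_force: [-2.9, 1.2, 9.9]
grip_width: 0.0451
grasp_force: 65.5
tcp along/across/up -0.049785590523517484 -0.00019973746100318128 0.19426279966453763 246
-0.1 47 [-0.0883 -0.0081  0.033 ] 0.005810603053542422 0.08457107211815784
-0.08 58 [-0.0703 -0.0068  0.078 ] 0.04035388553815201 0.1127697457277691
-0.06 105 [-0.0488 -0.0014  0.135 ] 0.09763126669166555 0.17482481631091518
-0.04 35 [-0.0381 -0.0034  0.1643] 0.14734215129991235 0.1766715362891883
```

View pics/s4.png

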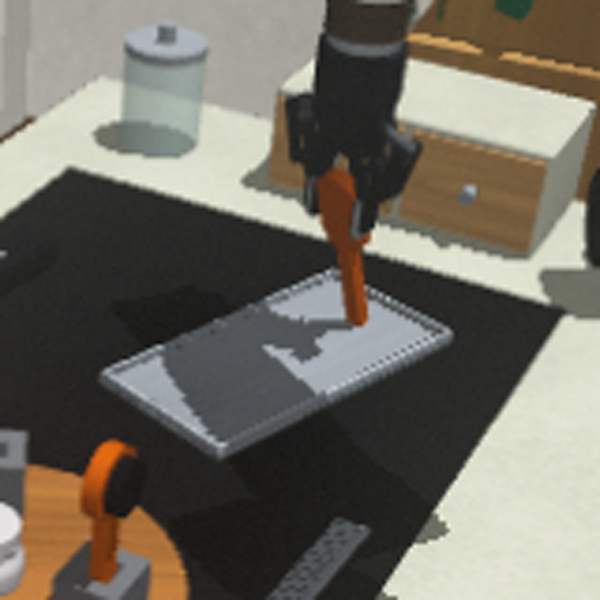

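Crop: the brush leans about 20°, back side down, with its handle end planted on the tray floor at (357,320). Continuing to 50°.

```bash
python3 -m jog '[0.0025,0.0072,-0.0026,0,0,0, 0.0051,0.0144,-0.0055,0,0,0, 0.0076,0.0213,-0.0088,0,0,0, 0.01,0.0281,-0.0122,0,0,0, 0.0124,0.0348,-0.0162,0,0,0, 0.0148,0.0414,-0.0204,0,0,0, 0.0192,0.0539,-0.0295,0,0,0, 0.0234,0.0656,-0.0399,0,0,0, 0.0273,0.0764,-0.0512,0,0,0, 0.0273,0.0764,-0.0512,0,0,0]'
python3 b.py pics/s5.png
```

```text
clock: 9.45
eef_pos: [0.4912, -0.2413, 0.1559]
tool_rot: [0.817, 0.577, 0.0, -0.0]
ft_force: [-1.0, 1.2, 4.5]
grip_width: 0.0453
grasp_force: 67.3
tcp along/across/up 0.016497782913271593 -0.0003566491690246775 0.1508669944177127 97
-0.1 9 [-0.0885 -0.0099  0.0153] 0.008837962491777599 0.021017849113560864
-0.08 13 [-0.0683 -0.011   0.0325] 0.0196980133530309 0.041700739672456584
-0.06 13 [-0.0481 -0.0103  0.0485] 0.03645933918598044 0.06167903669500186
-0.04 6 [-0.0313 -0.0117  0.0624] 0.05424894992753971 0.07765795780144813
-0.02 5 [-0.0123 -0.0233  0.0838] 0.07776231893901264 0.08907738199121396
0.02 44 [ 0.0336 -0.01    0.1192] 0.10033988175900665 0.1289414995529894
0.04 5 [ 0.0427 -0.005   0.1217] 0.11939698152827838 0.12365177708726716
```

Tilt is about 50° and the handle end hasn't moved. On to about 80°.

```bash
python3 -m jog '[0.0018,0.0049,-0.008,0,0,0, 0.0035,0.0098,-0.0135,0,0,0, 0.0066,0.0186,-0.027,0,0,0, 0.008,0.0224,-0.034,0,0,0, 0.0093,0.0261,-0.0411,0,0,0, 0.0117,0.0327,-0.0556,0,0,0, 0.0127,0.0354,-0.0632,0,0,0, 0.0136,0.038,-0.0708,0,0,0, 0.0143,0.04,-0.0784,0,0,0, 0.015,0.0419,-0.0864,0,0,0]'
python3 -m jog '[0,0,0,0,0,0, 0,0,0,0,0,0]'
python3 b.py pics/s6.png
```

```text
clock: 10.33
eef_pos: [0.5032, -0.2094, 0.0868]
tool_rot: [0.817, 0.576, 0.0, 0.001]
ft_force: [0.3, 2.0, 3.6]
grip_width: 0.0452
grasp_force: 69.5
clock: 10.5
eef_pos: [0.5028, -0.2092, 0.0864]
tool_rot: [0.817, 0.576, -0.0, -0.0]
ft_force: [0.3, 0.7, 2.5]
grip_width: 0.0451
grasp_force: 69.5
tcp along/across/up 0.05063610459666703 -0.0001936010769649211 0.08144142087107012 105
-0.1 11 [-0.086  -0.0086  0.0139] 0.008492454999884162 0.018466758688719723
-0.08 13 [-0.0693 -0.0092  0.0179] 0.010066784831395895 0.02614808812207881
-0.06 21 [-0.0511 -0.0068  0.0215] 0.010322904848531714 0.027911187049264322
-0.04 13 [-0.0318 -0.0093  0.0235] 0.01405528669015255 0.031572242756251596
0.06 37 [ 0.0735 -0.0127  0.0429] 0.033163752958126354 0.05005863270762712
0.08 8 [ 0.0819 -0.0029  0.044 ] 0.03764683018952553 0.04959682921789189
```

View pics/s6.png

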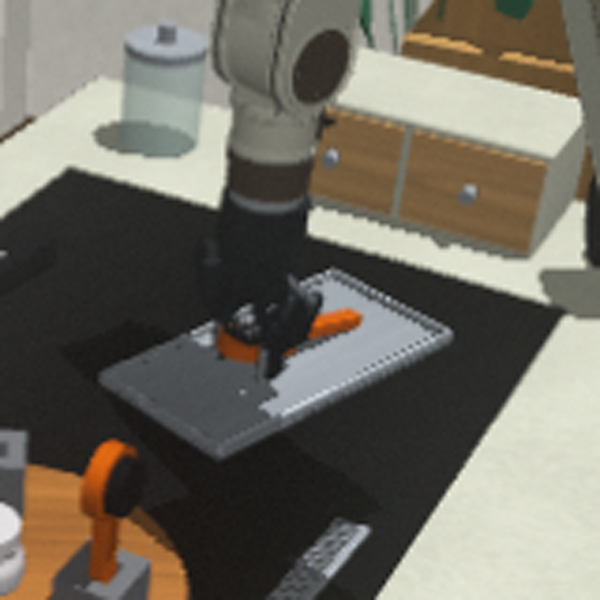

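Crop: the brush is almost flat, pins up, lengthwise, with its handle end at (357,318). A few mm more, watching force.

```bash
python3 -m jog '[0.0004,0.001,-0.003,0,0,0, 0.0007,0.0018,-0.0055,0,0,0, 0.0008,0.0022,-0.0075,0,0,0, 0.0008,0.0022,-0.0075,0,0,0]'
```

```text
clock: 10.88
eef_pos: [0.5033, -0.208, 0.0807]
tool_rot: [0.818, 0.576, -0.001, 0.001]
ft_force: [-0.8, -2.4, 3.5]
grip_width: 0.0454
grasp_force: 69.7
```

```bash
python3 -m jog '[0.0001,0.0003,-0.0015,0,0,0, 0.0001,0.0003,-0.003,0,0,0, 0.0001,0.0003,-0.003,0,0,0]'
python3 -m jog '[0,0,0,0,0,0, 0,0,0,0,0,0, 0,0,0,0,0,0, 0,0,0,0,0,0, 0,0,0,0,0,0, 0,0,0,0,0,0, 0,0,0,0,0,0, 0,0,0,0,0,0]' 1
```

```text
clock: 11.13
eef_pos: [0.5035, -0.2076, 0.0795]
tool_rot: [0.818, 0.576, -0.0, 0.001]
ft_force: [-2.5, -2.0, 10.4]
grip_width: 0.0453
grasp_force: 73.2
clock: 11.8
eef_pos: [0.5035, -0.207, 0.0783]
tool_rot: [0.817, 0.576, -0.0, -0.0]
ft_force: [-0.6, -0.0, -0.3]
grip_width: 0.0851
grasp_force: 0.0
```

Released. Going straight up, then checking.

```bash
python3 -m jog '[0,0,0.01,0,0,0, 0,0,0.03,0,0,0, 0,0,0.06,0,0,0, 0,0,0.1,0,0,0, 0,0,0.15,0,0,0, -0.03,0,0.2,0,0,0, -0.07,0,0.25,0,0,0, -0.12,0,0.27,0,0,0, -0.16,0,0.27,0,0,0, -0.2,0,0.27,0,0,0]'
python3 -m jog '[-0.04,-0.04,0,0,0,0, -0.08,-0.09,0,0,0,0, -0.1,-0.14,0,0,0,0, -0.12,-0.18,0,0,0,0, -0.12,-0.18,0,0,0,0, -0.12,-0.18,0,0,0,0, -0.12,-0.18,0,0,0,0]'
python3 b.py pics/s7.png
python3 - <<'E'
from h import *
im,d=bot.camera("side");im2,_=bot.camera("top")
cv2.imwrite("pics/s8.png",np.hstack([cv2.resize(im[120:260,250:460,::-1],(420,280),interpolation=2),cv2.resize(im2[150:290,220:410+20,::-1],(380,280),interpolation=2)]))
cv2.imwrite("pics/s8.png",np.vstack([cv2.resize(im[120:260,250:460,::-1],(630,300),interpolation=2),cv2.resize(im2[150:290,230:524,::-1],(630,300),interpolation=2)]))
E
```

```text
clock: 12.63
eef_pos: [0.3425, -0.2072, 0.2974]
tool_rot: [0.817, 0.576, 0.001, 0.003]
ft_force: [-0.2, 0.0, 0.1]
grip_width: 0.0854
grasp_force: 0.0
clock: 13.22
eef_pos: [0.2472, -0.3509, 0.2946]
tool_rot: [0.818, 0.575, 0.0, -0.0]
ft_force: [-0.4, 0.6, -0.5]
grip_width: 0.0856
grasp_force: 0.0
tcp along/across/up -0.16868604784176533 -0.19339866108745982 0.2895915701416769 176
-0.1 6 [-0.083  -0.0101  0.0139] 0.00555048608172271 0.019245154050348438
-0.08 20 [-0.0708 -0.0071  0.0133] 0.003040342635890485 0.020430402830692532
-0.06 20 [-0.0488 -0.0078  0.0133] 0.0035002908657230146 0.019319097984428883
-0.04 16 [-0.0287 -0.007   0.0139] 0.0069250946805521395 0.017354066882588785
-0.02 16 [-0.0099 -0.0089  0.0143] 0.0052532050460441 0.020189371955421146
-0.0 7 [ 0.0153 -0.0198  0.0149] 0.007081957829398915 0.01893729684744772
0.02 19 [ 0.0316 -0.0227  0.0121] 0.003118656513133815 0.020708456512250287
0.04 17 [ 0.0518 -0.023   0.012 ] 0.004595142226152653 0.018603629634124878
0.06 32 [ 0.072  -0.0127  0.0129] 0.0022820767524325313 0.020801729039518383
0.08 23 [ 0.0847 -0.0074  0.0132] 0.00605047027842132 0.02086561790730213
```

View pics/s8.png

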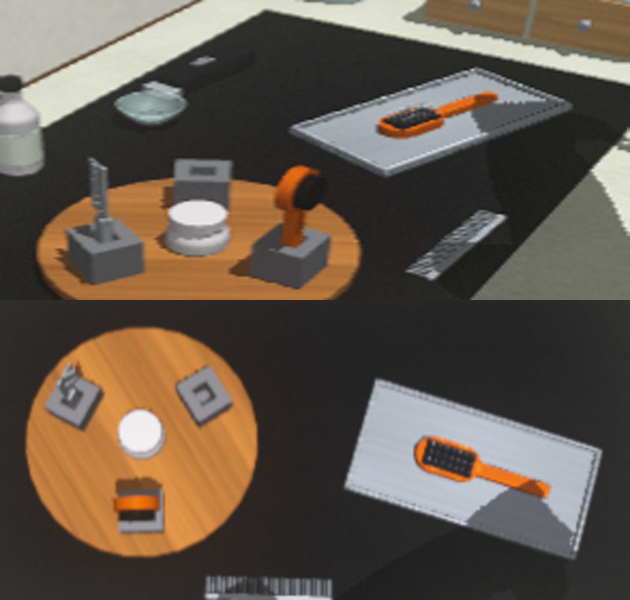

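The brush lies flat in the tray, pins up and lengthwise, and the comb and round brush still stand in their sockets. Handing in.

```bash
python3 -c "
from workcell import bot
print(bot.job_done())"
```

```text
the job is handed in; nothing more can be done
None
```

The pin brush lies flat in the steel tray, lengthwise and pins up, the comb and round brush still stand in their sockets, and the job is handed in (about 13 s of robot time).

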